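# Right the fallen bottle and draw the ware board out for a carry

## Robot

A 6-joint arm with a two-finger parallel gripper is mounted at the origin on the work surface. World frame = base frame: x ahead of the robot, y to its left, z up, the work surface at z = 0. Lengths are in m, angles in rad, forces in N, time in s.
With the tool pointing down it reaches from about 0.35 to 0.925 m from the base axis. Payload 6.4 kg.
Tool frame: the origin (TCP) lies on the centre line of the jaws, within the pads' length; the fingertips stand 8 mm ahead of it and the grasp point (between the pads) lies 11 mm behind it (ctrl.tcp_to_tips is the z of the fingertips in the tool frame, in m); z points along the fingers, y is the line along which they close (so a half turn about z gives the same grasp; the last joint's range is limited). The gripper opens to 94 mm and grips with 3 to 60 N. Pads are 16 mm wide; open, the fingers measure 119 mm over their backs; the gripper's body (75 mm by 177 mm) begins 78 mm behind the grasp point.
Start: joints at [1.017, 0.245, 1.558, -0, 1.339, -0.174], TCP at [0.241, 0.604, 0.174] pointing down, gripper open.
Joint ranges: [-3.13, 3.13], [-1.02, 2.26], [0.13, 2.54], [-0.95, 4.09], [0.21, 2.88], [-2.74, 2.74]. Speed limits (rad/s): [2.57, 2.57, 3.14, 3.14, 3.14, 3.14].

## Interface

Orientations are given as [roll, pitch, yaw] about the fixed x, y, z axes, in that order (R = Rz(yaw) Ry(pitch) Rx(roll)).
In Python, from workcell import get_obs, cams, order, ctrl gives the robot as it stands.
- The arm moves only by the tool carry_out, never from a script. Its argument "moves" is a list of rows, each a list of 7 numbers: the shift along the tool's x, y, z in units of 6 cm (1.0 is 6 cm), then the turn, a rotation vector about the tool's x, y, z in units of pi rad (1.0 is pi rad), then the opening, from -1 (shut) to 1 (fully open). In form: [[tx, ty, tz, rx, ry, rz, fingers], ...]. A call has 1 to 10 rows; each row shifts and turns the commanded pose from where the row before left it, along the tool's axes as they then stand; what a row does not reach is not made up. A row lasts 1/8 s, in which the tool goes at most 62.5 mm and 10.7 degrees, less where a joint would pass 70% of its speed; a pose out of reach is approached as far as the arm can. A call with a number of a shift or a turn outside -1 to 1 is refused whole. A call with a gripper value outside its range is refused whole. The fingers move at their own pace and stop on an object; "squeeze" is the grip in N (left out, the last holds). Time passes only in rows, so rows that do not move let the fingers close. It gives the time, the measured TCP pose, the force, the opening and the grip force at its end, in the units of the state.
- get_obs(): the state, without advancing time (a new reading comes with each control period).
- cams.read_camera(name): name is "scene" or "top"; returns the picture (420x560x3 uint8, red, green, blue); there is no depth.
- cams.get_calibration(name): a dict with "fx", "fy", "cx", "cy" (pixels), "pose" (4x4, takes a point from camera to world coordinates). Camera axes: x right, y down, z forward; pixel columns grow to the right and rows downward; lengths in m; the calibration is good to about 2 mm. A picture is of the moment at which its call begins. get_calibration takes no time and is no camera call.
- order.finish_job(): hands the job in; it is judged then, once.
The state is a dict: "t": time; "joint_positions": joint angles; "qd": joint speeds; "joint_torque": joint torques, N m; "ee_pos": TCP position; "tool_rot": TCP orientation; "contact_force": force on the tool from outside, world axes, zero at the start; "ft_torque": the same for the moment, N m; "opening": finger opening in m; "grasp_force": force on a finger pad.
Only numpy, scipy, OpenCV 4.12 (cv2) and the standard library are available. Lean on these libraries where they do the work, as an engineer would, in place of code of your own. Each camera call takes 0.05 s, during which the arm holds its last target. There are 200 camera calls.

## Task

One of the four square bottles on the ware board has fallen over: stand it up again in its gap in the row, in line with the others, and let go of it. Then, so that my mate can get his hands under its left-hand end (the robot's left), slide the board straight out along its length past the stand's left end, without lifting it, until the line drawn across the board is directly above that end's outer edge, with all four bottles still standing. The board is past its balance point there, so finish while still holding it level with the gripper, and leave the moulds, brush, mallet, basin and jug where they are.

Things in the scene. Friction and masses are not known exactly. Their poses are not given: they have to be found in the camera images.
- fallen_mid (a point): The fallen terracotta bottle, 0.11 kg: square body 46 x 46 mm, 76 mm high, then a round neck (lip 27 mm), 120 mm tall in all. Point on its axis half-way up, 60 mm from the base; the square body ends 16 mm above it. z points from base to neck, x and y are square to the flat sides. Starts lying on a side across the board in its gap, neck towards the robot, point 23 mm over the board's top.
- bottle1_mid (a point): Another bottle, same shape and size as the fallen one, standing upright on the board; point on its axis half-way up, 60 mm above the board's top, z up. The four places in the row are on the board's centre line about 95 mm apart.
- bottle2_mid (a point): Another bottle, same shape and size as the fallen one, standing upright on the board; point on its axis half-way up, 60 mm above the board's top, z up. The four places in the row are on the board's centre line about 95 mm apart.
- bottle3_mid (a point): Another bottle, same shape and size as the fallen one, standing upright on the board; point on its axis half-way up, 60 mm above the board's top, z up. The four places in the row are on the board's centre line about 95 mm apart.
- board: Loose wooden ware board 560 mm long (y, to its outer, left end), 130 wide (x), 18 thick; about 1 kg with its bottles. Origin: centre of its underside. The row of bottles stands on x = 0 from about y = -115 to +170 mm. Lies on the stand, outer end some cm past the stand's end. On top, flush with each end, a batten 24 mm thick (y), 130 long (x), 38 high.
- board_batten (a point): Centre of the batten on the board's inner end (robot's right), half-way up, 19 mm above the board's top. Axes as the board's. It can be pinched from above across its 24 mm thickness (fingers closing along the board's y); the nearest bottle's side is about 115 mm from it.
- board_line (a point): The dark line, 4 mm wide, drawn right across the board; point at the line's centre on the top face, 67.5 mm from the board's middle towards the inner batten, 347.5 mm from the outer end. Axes as the board's.
- stand: Fixed low steel pipe stand, 320 mm wide (x) and 500 mm long (y), top of its pipes 90 mm above the bench. Origin: centre of its foot on the bench; its y axis points to the robot's left, out over the end where the board goes.
- stand_edge (a point): Point on the top outer edge of the square bar that forms the stand's left end, at the board's lane, 90 mm above the bench. y points outward, the edge runs along x. The line must come to y = 0 here; the loaded board's balance point is then about 80 mm beyond the edge, and 3 to 5 N down at the inner batten keeps it level.
- mould_mid (a point): Bystander: closed plaster mould with two rubber bands, cone 96 mm wide at the foot, 140 mm tall, standing on the stand beyond the board's inner end; point half-way up.
- half_mould_mid (a point): Bystander: open half of a plaster mould with a casting in it, 100 x 150 x 53 mm, lying on the stand beyond the board; point at its middle.
- brush_grip (a point): Bystander: brush lying on the bench to the right of the stand; point on its handle.
- mallet_grip (a point): Bystander: rubber mallet lying on the bench at the front left; point on its handle.
- basin_mid (a point): Bystander: white bowl 130 mm wide, 55 mm high, on the bench to the left; point half-way up.
- jug_mid (a point): Bystander: white mug 80 mm wide, 100 mm tall, on the bench at the right; point half-way up.
There are look-alikes about, which are no part of the job. Leave any black, green or turquoise look-alike of the part that bears bottle3_mid alone.

How it is judged:
By the outcome, as a careful person would: the job done as asked, in the order asked, and still so for the second after the job is handed in, while the arm keeps its last pose, push and grip.
It also fails if it takes over 61 s, if anything falls off the work surface, if the arm or the gripper's body presses on something with over 40 N, if the wrist force passes 120 N, or if a joint passes its speed limit or range.

## Working session

There is one attempt and no reset: what is moved stays moved. The work goes in short steps, Python scripts to look and compute and a tool call to move; the robot and the scene stay as the last step left them, time stands still between calls to the robot, and variables do not carry over. Pictures are saved under pics/ and viewed, at most 10 in all, crops included, and the job is handed in when it is done.

Besides the shell and the picture viewer there is one more tool, called after ">>>" as a command line: name --pt "numbers of a row" for each row, then --argument value for the rest. carry_out: Moves the arm, as the interface text tells. Shifts and turns lie within -1 to 1; 1 stands for 6 cm of shift or pi rad of turn. Its arguments: {"type":"object","properties":{"moves":{"type":"array"},"squeeze":{"type":"number"}},"required":["moves"]}

```bash
ls; mkdir -p pics
python3 - <<'E'
from workcell import get_obs, cams, order, ctrl
import cv2
o=get_obs();print({k:o[k] for k in('t','ee_pos','tool_rot','opening')},ctrl.tcp_to_tips)
for n in('scene','top'):
    im=cams.read_camera(n);cv2.imwrite(f'pics/{n}0.png',im[:,:,::-1])
    c=cams.get_calibration(n);print(n,c)
E
```

```text
pics
{'t': 0.0, 'ee_pos': array([0.24063472, 0.60310828, 0.17278038]), 'tool_rot': array([-3.13973389e+00, -3.11782918e-04,  2.76175664e+00]), 'opening': 0.09374549193351105} 0.008
scene {'fx': 533.1520217108066, 'fy': 533.1520217108066, 'cx': 282.48294523354997, 'cy': 210.424817108077, 'pose': array([[-0.28179443,  0.81231275, -0.51062696,  1.28437216],
       [ 0.9593925 ,  0.23158236, -0.16104546,  0.20011148],
       [-0.01256709, -0.53527339, -0.84458538,  1.42363179],
       [ 0.        ,  0.        ,  0.        ,  1.        ]])}
top {'fx': 403.6829849300989, 'fy': 403.6829849300989, 'cx': 278.5581414838787, 'cy': 210.92653822191227, 'pose': array([[ 0.09730346, -0.97109541,  0.21795811,  0.24696998],
       [-0.99523941, -0.09615635,  0.01588952, -0.04400323],
       [ 0.00552782, -0.2184666 , -0.97582877,  1.26214275],
       [ 0.        ,  0.        ,  0.        ,  1.        ]])}
```

View pics/scene0.png

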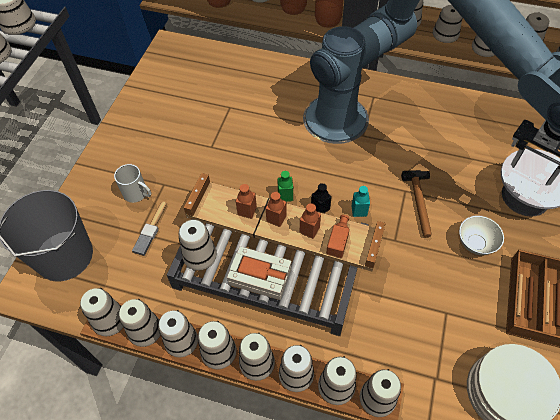

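View pics/top0.png

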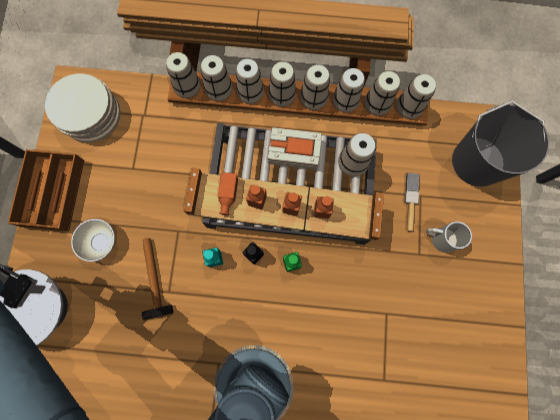

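The top view shows three standing terracotta bottles at about (256,196), (291,203) and (324,207). The fallen one is at (228,193), in the leftmost gap, with its neck towards the robot. The battens are at (192,191) and (377,215), and the line is at (308,208). The look-alikes, turquoise (212,257), black (253,253) and green (291,262), stand off the board on the robot's side, so the fallen one to move is the terracotta bottle at (228,193). I'll confirm that in an enlarged crop.

```bash
cat > h.py <<'E'
import numpy as np, cv2
from workcell import get_obs, cams, order, ctrl
def ray(n,p):
    c=cams.get_calibration(n);T=c['pose']
    d=np.array([(p[0]-c['cx'])/c['fx'],(p[1]-c['cy'])/c['fy'],1.])
    return T[:3,3],T[:3,:3]@d
def onz(n,p,z):
    o,d=ray(n,p);return o+d*(z-o[2])/d[2]
def tri(ps,pt):
    o1,d1=ray('scene',ps);o2,d2=ray('top',pt)
    s=np.linalg.lstsq(np.c_[d1,-d2],o2-o1,rcond=None)[0]
    a,b=o1+d1*s[0],o2+d2*s[1];return (a+b)/2,np.linalg.norm(a-b)
def proj(n,P):
    c=cams.get_calibration(n);T=c['pose'];q=T[:3,:3].T@(np.asarray(P)-T[:3,3])
    return np.array([c['fx']*q[0]/q[2]+c['cx'],c['fy']*q[1]/q[2]+c['cy']])
def blobs(im,lo,hi,amin=40):
    hsv=cv2.cvtColor(im,cv2.COLOR_RGB2HSV);m=cv2.inRange(hsv,np.array(lo),np.array(hi))
    n,l,s,c=cv2.connectedComponentsWithStats(m)
    return m,[(i,s[i],c[i].round(1)) for i in range(1,n) if s[i][4]>=amin],l
E
python3 - <<'E'
from h import *
for n,(x,y,w,h) in {'top':(180,115,210,155),'scene':(160,165,240,170)}.items():
    im=cv2.imread(f'pics/{n}0.png');k=800/w if n=='top' else 3.3
    cv2.imwrite(f'pics/{n}0c.png',cv2.resize(im[y:y+h,x:x+w],None,fx=k,fy=k,interpolation=cv2.INTER_CUBIC))
    rgb=im[:,:,::-1].copy()
    for p in ([(228,190),(256,196),(192,191),(377,215),(240,215)] if n=='top' else [(340,238),(310,220),(198,193),(376,243),(225,215)]):
        print(n,p,rgb[p[1],p[0]],cv2.cvtColor(rgb,cv2.COLOR_RGB2HSV)[p[1],p[0]])
    m,b,l=blobs(rgb,(0,150,60),(9,255,255))
    for q in b:
        r=cv2.minAreaRect(np.argwhere(l==q[0])[:,::-1].astype(np.float32));print(n,q[1],q[2],np.round(cv2.boxPoints(r),1).tolist())
E
```

```text
top (228, 190) [197 101  57] [  9 181 197]
top (256, 196) [90 46 27] [  9 178  90]
top (192, 191) [165 103  53] [ 13 173 165]
top (377, 215) [186 159 136] [ 14  69 186]
top (240, 215) [204 169 106] [ 19 123 204]
top [271 138  43  18 257] [294.  144.8] [[269.79998779296875, 150.0], [271.6000061035156, 134.8000030517578], [313.6000061035156, 140.10000610351562], [311.70001220703125, 155.1999969482422]]
top [227 173  10  18  66] [232.6 180.1] [[226.6999969482422, 174.10000610351562], [234.8000030517578, 171.39999389648438], [240.39999389648438, 188.1999969482422], [232.3000030517578, 190.89999389648438]]
top [247 188  19  21 117] [256.4 197.2] [[245.60000610351562, 198.6999969482422], [254.1999969482422, 184.3000030517578], [269.6000061035156, 193.60000610351562], [261.0, 208.0]]
top [219 192  16  16  76] [226.8 199.9] [[218.60000610351562, 193.5], [233.8000030517578, 191.8000030517578], [235.3000030517578, 206.0], [220.1999969482422, 207.60000610351562]]
top [283 193  16  18  83] [289.9 202.7] [[283.0, 209.0], [286.79998779296875, 192.6999969482422], [299.5, 195.60000610351562], [295.7
[... 905 characters left out ...]
422]]
scene [266 192  20  35 308] [275.7 209.3] [[266.0, 192.0], [285.0, 192.0], [285.0, 226.0], [266.0, 226.0]]
scene [300 203  21  35 316] [309.9 221.1] [[294.79998779296875, 229.39999389648438], [308.79998779296875, 201.39999389648438], [327.20001220703125, 210.60000610351562], [313.20001220703125, 238.60000610351562]]
scene [327 215  22  43 379] [338.3 237.7] [[325.29998779296875, 253.10000610351562], [336.1000061035156, 212.60000610351562], [352.20001220703125, 216.89999389648438], [341.3999938964844, 257.3999938964844]]
scene [238 256  48  24 393] [259.6 268.7] [[237.60000610351562, 271.5], [242.1999969482422, 255.1999969482422], [287.1000061035156, 268.0], [282.5, 284.29998779296875]]
```

View pics/top0c.png

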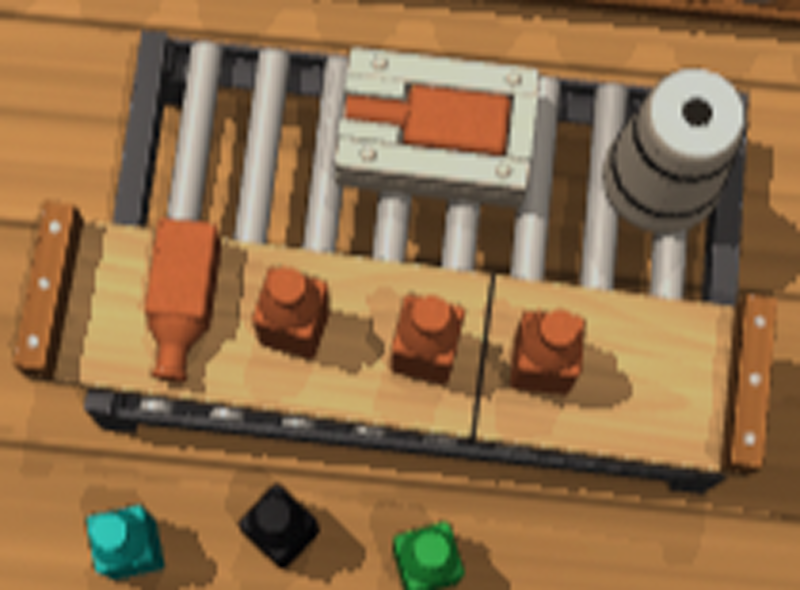

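View pics/scene0c.png

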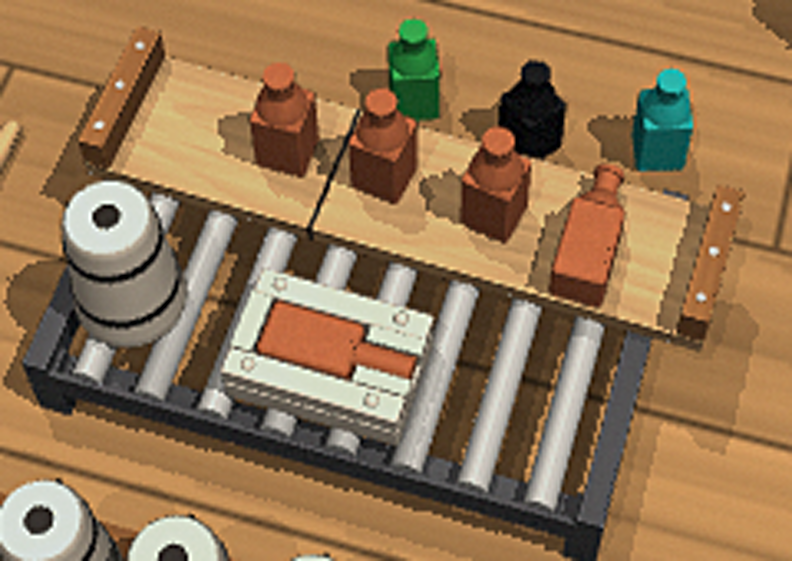

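The crop confirms it: the fallen one is the terracotta bottle lying at crop (180,300), and the teal, black and green ones stand on the bench. The batten screw dots, the line and the stand's left bar (crop 143,33 to 113,220) are all clear to see. Next I'll compute positions.

Run:
```python
from h import *
np.set_printoptions(precision=4,suppress=True)
k={'top':(180,115,800/210),'scene':(160,165,3.3)}
def full(n,p): x,y,s=k[n]; return np.array([x+(p[0]+.5)/s-.5,y+(p[1]+.5)/s-.5])
ims={n:cv2.cvtColor(cv2.imread(f'pics/{n}0.png'),cv2.COLOR_BGR2HSV) for n in k}
def dot(n,p):
    u,v=np.round(full(n,p)).astype(int);w=255.-ims[n][v-2:v+3,u-2:u+3,1];w=np.clip(w-np.median(w)-15,0,None)
    Y,X=np.mgrid[v-2:v+3,u-2:u+3];return np.array([(X*w).sum(),(Y*w).sum()])/w.sum()
D={'out':[((726,207),(33,341)),((713,251),(43,284)),((701,297),(55,227))],'in':[((139,46),(749,439)),((119,85),(754,379)),((98,126),(760,322))]}
R={}
for kk,L in D.items():
    for s,t in L:
        a,b=dot('scene',s),dot('top',t);P,e=tri(a,b);R.setdefault(kk,[]).append((onz('top',b,.146)+onz('scene',a,.146))/2);print(kk,P,e,onz('top',b,.146)[:2],onz('scene',a,.146)[:2])
o=np.mean(R['out'],0);i=np.mean(R['in'],0);d=o-i;L=np.linalg.norm(d);y=d/L;print('len(536)',L,'yaw',np.arctan2(-y[0],y[1]));
for n,pp,z in [('top',[(492,275),(474,438)],.108),('scene',[(360,110),(310,236)],.108),('top',[(143,33),(113,220)],.09),('scene',[(650,338),(604,522)],.09)]:
    for p in pp:
        P=onz(n,full(n,p),z);print(n,p,P[:2],'along from in',(P-i)@y,'x',(P-i)@np.array([y[1],-y[0],0]))
# bottle lip tops z=.228 (top view) crop
x=np.array([y[1],-y[0],0])
for n,pp in {'top':[(290,285),(433,313),(560,328)],'scene':[(499,140),(381,101),(281,75)]}.items():
    for p in pp: P=onz(n,full(n,p),.228);print('lip',n,P[:2],(P-i)@y,(P-i)@x)
# fallen: top face corners z=.154, lip end
for n,pp in {'top':[(155,220),(216,222),(206,318),(146,312)],'scene':[(577,193),(624,199),(605,273),(553,260)]}.items():
    for p in pp: P=onz(n,full(n,p),.154);print('fallen',n,P[:2],(P-i)@y,(P-i)@x)
for p in [(170,372)]: P=onz('top',full('top',p),.131);print('lip end',P[:2],(P-i)@y,(P-i)@x)
for p in [(608,172)]: P=onz('scene',full('scene',p),.140);print('lip end',P[:2],(P-i)@y,(P-i)@x)
print('teal etc',[onz('top',full('top',p),.12)[:2] for p in [(113,530),(277,515),(433,545)]])
```

```text
out [0.4908 0.2313 0.146 ] 0.00021403324671324426 [0.4908 0.2314] [0.4908 0.2312]
out [0.5359 0.2297 0.1462] 0.0003507662330753062 [0.5359 0.2299] [0.5358 0.2295]
out [0.5807 0.2278 0.1461] 0.0006501293212292131 [0.5807 0.2282] [0.5807 0.2275]
in [ 0.4693 -0.3043  0.1456] 2.316430217920427e-05 [ 0.4692 -0.3042] [ 0.4695 -0.3042]
in [ 0.5149 -0.3059  0.1469] 0.00015212467476980322 [ 0.5151 -0.3062] [ 0.5144 -0.3062]
in [ 0.5594 -0.3077  0.1466] 0.00019058000380687708 [ 0.5595 -0.3078] [ 0.559  -0.3081]
len(536) 0.5361656602552831 yaw -0.03983515955646641
top (492, 275) [ 0.5866 -0.1074] along from in 0.20141577631460375 x 0.0642243982125403
top (474, 438) [ 0.4568 -0.1042] along from in 0.1994417219957376 x -0.06566851673209072
scene (360, 110) [ 0.4582 -0.1023] along from in 0.20144404379845274 x -0.06431636366226888
scene (310, 236) [ 0.5944 -0.1052] along from in 0.20391814350038961 x 0.07187762825779638
top (143, 33) [0.7691 0.1933] along from in 0.5091471996294212 x 0.2346046445570024
top (113, 220) [0.6075 0.1961] along from in 0.5055538757388337 x 0.07292678357815767
scene (650
[... 631 characters left out ...]
7923819
fallen top [0.5939 0.1056] 0.41456946213107576 0.0629816056779473
fallen top [0.519 0.104] 0.4100136157986766 -0.011802029229779224
fallen top [0.5192 0.149 ] 0.45492295201485605 -0.013421707503809959
fallen scene [0.5173 0.1085] 0.4144468808227259 -0.013712754194925793
fallen scene [0.5122 0.1477] 0.4534118376518216 -0.02036139212762347
fallen scene [0.5852 0.1482] 0.4567563297682174 0.05262506766013168
fallen scene [0.5851 0.1045] 0.41309338185661126 0.05428439065381803
lip end [0.4803 0.129 ] 0.4333776051711216 -0.05143747065927327
lip end [0.4811 0.1282] 0.43260554023702796 -0.05061320425966756
teal etc [array([0.3592, 0.1575]), array([0.3822, 0.0376]), array([ 0.3714, -0.08  ])]
```

```bash
cat >> h.py <<'E'
from scipy.spatial.transform import Rotation as Ro
np.set_printoptions(precision=4,suppress=True)
def tool(a,psi=0):
    a,s=np.radians(a),np.radians(psi)
    M=np.array([[-np.cos(a),0,np.sin(a)],[0,1,0],[-np.sin(a),0,-np.cos(a)]])
    return Ro.from_euler('z',s)*Ro.from_matrix(M)
def plan(wps,f):
    """wps: (grasp point, rotation, rows); prints rows"""
    o=get_obs();p=np.array(o['ee_pos']);R=Ro.from_euler('xyz',o['tool_rot'])
    print('t',o['t'],'grasp',p-.011*R.as_matrix()[:,2],'q',o['joint_positions'])
    for g,Rt,n in wps:
        Rt=Rt or R; pt=np.asarray(g)+.011*Rt.as_matrix()[:,2]; L=[]
        for k in range(n):
            j=n-k; dr=(R.inv()*Rt).as_rotvec()/j
            row=np.r_[(R.inv().apply(pt-p))/j/.06,dr/np.pi].round(3)
            p=p+R.apply(row[:3]*.06);R=R*Ro.from_rotvec(row[3:]*np.pi);L.append([float(v) for v in row]+[f])
        for k in range(0,n,10):print(str(L[k:k+10]).replace(' ',''))
E
python3 - <<'E'
from h import *
print([x for x in dir(ctrl) if x[0]!='_'])
plan([((0.30,.50,.36),tool(0),5),((.53,.128,.36),tool(0),10),((.53,.128,.36),tool(-40),5)],1)
E
```

```text
['IKError', 'tcp_to_tips']
t 0.1 grasp [0.2407 0.6032 0.1839] q [ 1.0169  0.2457  1.5589 -0.      1.3387 -0.1741]
[[-0.311,-0.247,-0.587,-0.0,-0.0,-0.024,1],[-0.292,-0.27,-0.587,-0.0,-0.0,-0.024,1],[-0.27,-0.291,-0.587,-0.0,-0.0,-0.024,1],[-0.248,-0.311,-0.586,-0.0,-0.0,-0.024,1],[-0.223,-0.328,-0.587,-0.0,-0.0,-0.025,1]]
[[-0.383,-0.62,0.001,-0.0,-0.0,0.0,1],[-0.383,-0.62,0.001,-0.0,-0.0,0.0,1],[-0.383,-0.62,0.001,-0.0,-0.0,0.0,1],[-0.383,-0.62,0.0,-0.0,-0.0,0.0,1],[-0.383,-0.62,0.001,-0.0,-0.0,0.0,1],[-0.383,-0.62,0.0,-0.0,-0.0,0.0,1],[-0.383,-0.62,0.001,-0.0,-0.0,0.0,1],[-0.383,-0.62,0.0,-0.0,-0.0,0.0,1],[-0.384,-0.621,0.001,-0.0,-0.0,0.0,1],[-0.383,-0.62,0.0,-0.0,-0.0,0.0,1]]
[[0.023,-0.0,-0.009,-0.0,0.044,-0.0,1],[0.025,-0.0,-0.005,-0.0,0.044,-0.0,1],[0.025,-0.0,-0.002,-0.0,0.045,-0.0,1],[0.025,-0.0,0.002,-0.0,0.044,-0.0,1],[0.024,-0.0,0.005,-0.0,0.045,-0.0,1]]
```

>>> carry_out --pt "-0.31 -0.25 -0.59 0 0 -0.024 0.5" --pt "-0.29 -0.27 -0.59 0 0 -0.024 0.5" --pt "-0.27 -0.29 -0.59 0 0 -0.024 0.5" --pt "-0.25 -0.31 -0.59 0 0 -0.024 0.5" --pt "-0.22 -0.33 -0.59 0 0 -0.025 0.5"

```text
t: 0.72
ee_pos: [0.3, 0.4992, 0.3515]
tool_rot: [-3.141, -0.001, -3.139]
contact_force: [0.6, -0.6, 0.7]
opening: 0.0705
grasp_force: 0.0
```

>>> carry_out --pt "-0.38 -0.62 0 0 0 0 0.5" --pt "-0.38 -0.62 0 0 0 0 0.5" --pt "-0.38 -0.62 0 0 0 0 0.5" --pt "-0.38 -0.62 0 0 0 0 0.5" --pt "-0.38 -0.62 0 0 0 0 0.5" --pt "-0.38 -0.62 0 0 0 0 0.5" --pt "-0.38 -0.62 0 0 0 0 0.5" --pt "-0.38 -0.62 0 0 0 0 0.5" --pt "-0.38 -0.62 0 0 0 0 0.5" --pt "-0.38 -0.62 0 0 0 0 0.5"

```text
t: 1.98
ee_pos: [0.5284, 0.1269, 0.3504]
tool_rot: [3.142, -0.001, -3.141]
contact_force: [0.4, 0.6, -1.0]
opening: 0.0704
grasp_force: 0.0
```

>>> carry_out --pt "0.02 0 -0.01 0 0.044 0 0.5" --pt "0.025 0 -0.005 0 0.044 0 0.5" --pt "0.025 0 0 0 0.045 0 0.5" --pt "0.025 0 0 0 0.044 0 0.5" --pt "0.025 0 0.005 0 0.045 0 0.5" --pt "0 0 0 0 0 0 0.5"

```text
t: 2.72
ee_pos: [0.5215, 0.1279, 0.3497]
tool_rot: [-3.141, -0.703, 3.141]
contact_force: [0.2, -0.9, -0.5]
opening: 0.0704
grasp_force: 0.0
```

Run:
```python
from h import *
o=get_obs();print(Ro.from_euler('xyz',o['tool_rot']).as_matrix(),o['ee_pos'])
plan([((.534,.128,.26),tool(50),10)],.5)
```

```text
[[-0.763   0.0002 -0.6464]
 [ 0.0003  1.     -0.    ]
 [ 0.6464 -0.0002 -0.763 ]] [0.5215 0.1279 0.3497]
t 2.725 grasp [0.5286 0.1279 0.3581] q [ 0.0212  0.3852  1.2011  0.0177  2.2579 -1.5431]
[[-0.131,0.0,0.101,-0.0,-0.05,-0.0,0.5],[-0.114,0.0,0.12,-0.0,-0.05,-0.0,0.5],[-0.093,0.0,0.136,-0.0,-0.05,-0.0,0.5],[-0.071,0.0,0.149,-0.0,-0.05,-0.0,0.5],[-0.047,0.0,0.158,-0.0,-0.05,-0.0,0.5],[-0.022,0.0,0.164,-0.0,-0.05,-0.0,0.5],[0.004,0.0,0.165,-0.0,-0.05,-0.0,0.5],[0.03,0.0,0.162,-0.0,-0.051,-0.0,0.5],[0.056,0.001,0.155,-0.0,-0.05,0.0,0.5],[0.079,0.0,0.145,-0.0,-0.051,0.0,0.5]]
```

>>> carry_out --pt "-0.13 0 0.1 0 -0.05 0 0.5" --pt "-0.115 0 0.12 0 -0.05 0 0.5" --pt "-0.095 0 0.135 0 -0.05 0 0.5" --pt "-0.07 0 0.15 0 -0.05 0 0.5" --pt "-0.045 0 0.16 0 -0.05 0 0.5" --pt "-0.02 0 0.165 0 -0.05 0 0.5" --pt "0.005 0 0.165 0 -0.05 0 0.5" --pt "0.03 0 0.16 0 -0.05 0 0.5" --pt "0.055 0 0.155 0 -0.05 0 0.5" --pt "0.08 0 0.145 0 -0.051 0 0.5"

```text
t: 3.98
ee_pos: [0.5422, 0.1285, 0.2593]
tool_rot: [3.141, 0.888, -3.141]
contact_force: [0.4, -0.4, -0.4]
opening: 0.0709
grasp_force: 0.0
```

Run:
```python
from h import *
print(get_obs()['tool_rot'])
plan([((.481,.128,.18),tool(50),5),((.536,.128,.134),tool(50),5)],.5)
```

```text
[ 3.141   0.8881 -3.1409]
t 3.975 grasp [0.5336 0.1285 0.2662] q [ 0.0513 -0.6183  2.3558 -0.0782  0.5179 -1.4708]
[[0.334,-0.002,0.045,0.0,0.001,0.0,0.5],[0.334,-0.002,0.046,0.0,0.001,0.0,0.5],[0.334,-0.002,0.047,0.0,0.001,0.0,0.5],[0.334,-0.001,0.049,0.0,0.001,0.0,0.5],[0.334,-0.002,0.049,0.0,0.001,0.0,0.5]]
[[-0.001,-0.0,0.239,0.0,-0.0,0.0,0.5],[-0.0,-0.0,0.239,0.0,-0.0,0.0,0.5],[-0.001,-0.0,0.239,0.0,-0.0,0.0,0.5],[-0.0,-0.0,0.239,0.0,-0.0,0.0,0.5],[-0.001,-0.001,0.239,0.0,-0.0,0.0,0.5]]
```

Run:
```python
from h import *
plan([((.536,.128,.17),tool(50),5),((.536,.128,.134),tool(50),3)],.5)
```

```text
t 3.975 grasp [0.5336 0.1285 0.2662] q [ 0.0513 -0.6183  2.3558 -0.0782  0.5179 -1.4708]
[[0.244,-0.002,0.208,0.0,0.001,0.0,0.5],[0.244,-0.002,0.209,0.0,0.001,0.0,0.5],[0.243,-0.002,0.21,0.0,0.001,0.0,0.5],[0.243,-0.002,0.211,0.0,0.001,0.0,0.5],[0.242,-0.002,0.212,0.0,0.001,0.0,0.5]]
[[0.153,0.0,0.129,0.0,-0.0,0.0,0.5],[0.153,0.0,0.128,0.0,-0.0,0.0,0.5],[0.153,0.0,0.129,0.0,-0.0,0.0,0.5]]
```

>>> carry_out --pt "0.24 0 0.21 0 0.001 0 0.5" --pt "0.24 0 0.21 0 0.001 0 0.5" --pt "0.24 0 0.21 0 0.001 0 0.5" --pt "0.24 0 0.21 0 0 0 0.5" --pt "0.24 0 0.21 0 0 0 0.5"

```text
t: 4.6
ee_pos: [0.5442, 0.1285, 0.1625]
tool_rot: [3.141, 0.872, -3.141]
contact_force: [0.7, -0.5, -0.7]
opening: 0.0705
grasp_force: 0.0
```

>>> carry_out --pt "0.15 0 0.13 0 0 0 0.5" --pt "0.15 0 0.13 0 0 0 0.5" --pt "0.15 0 0.13 0 0 0 0.5" --pt "0 0 0 0 0 0 0.5"

```text
t: 5.1
ee_pos: [0.5426, 0.1283, 0.1283]
tool_rot: [-3.141, 0.862, -3.141]
contact_force: [0.4, -0.4, 0.1]
opening: 0.0703
grasp_force: 0.0
```

Run:
```python
from h import *
plan([((.536,.128,.134),tool(50),1)],.5)
im=cams.read_camera('scene');cv2.imwrite('pics/g1.png',cv2.resize(im[150:320,230:430,::-1],None,fx=3.5,fy=3.5,interpolation=cv2.INTER_CUBIC))
```

```text
t 5.1 grasp [0.5343 0.1283 0.1354] q [ 0.0512 -0.3745  2.4501 -0.191   0.2087 -1.3509]
[[-0.003,-0.005,0.037,-0.0,-0.004,0.0,0.5]]
```

View pics/g1.png

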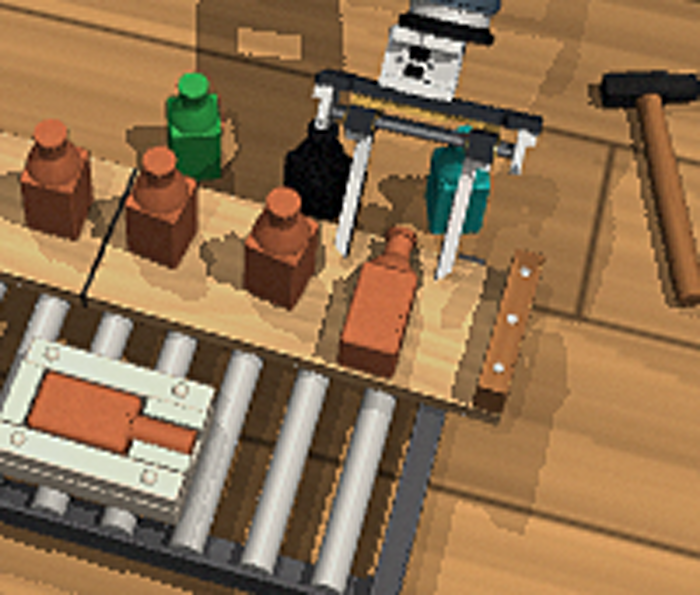

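The fingertips, at crop (343,252) and (442,275), straddle the neck end of the bottle. Joint 5 is at its limit, so I'll use less tilt, and check where the tips should project.

Run:
```python
from h import *
o=get_obs();R=Ro.from_euler('xyz',o['tool_rot']);
for s in(-1,1):
  for z in (.008,-.011): print(z,(proj('scene',o['ee_pos']+R.apply([0,s*.036,z]))-[230,150])*3.5)
for p in [(343,252),(442,275)]: print(onz('scene',np.array(p)/3.5+[230,150],.123))
plan([((.539,.128,.136),tool(40),3)],.5)
```

```text
0.008 [334.0265 303.5541]
-0.011 [339.2536 280.7411]
0.008 [422.3512 325.3439]
-0.011 [427.8026 302.3973]
[0.4999 0.0877 0.123 ]
[0.4991 0.1695 0.123 ]
t 5.15 grasp [0.5347 0.1283 0.1362] q [ 0.0512 -0.375   2.4494 -0.1907  0.2086 -1.3511]
[[-0.005,-0.002,0.018,-0.0,0.017,0.0,0.5],[-0.006,-0.002,0.018,-0.0,0.018,0.0,0.5],[-0.006,-0.001,0.017,-0.0,0.017,0.0,0.5]]
```

Run:
```python
from h import *
o=get_obs();R=Ro.from_euler('xyz',o['tool_rot'])
def mk(im,n,pos,R,op,x,y,w,h):
    c=cv2.resize(im[y:y+h,x:x+w],None,fx=4,fy=4,interpolation=cv2.INTER_CUBIC)
    for s in(-1,1):
        for z,col in((.008,(0,255,0)),(-.011,(255,0,255))):
            q=(proj(n,pos+R.apply([0,s*(op/2+.006),z]))-[x,y]+.5)*4;cv2.circle(c,tuple(int(v) for v in q),3,col,-1)
    return c
t=cams.read_camera('top')[:,:,::-1].copy();cv2.imwrite('pics/topraw1.png',t)
s0=cv2.imread('pics/scene0.png')
a=mk(t,'top',o['ee_pos'],R,o['opening'],180,150,100,140)
b=mk(s0,'scene',np.array([.2406,.6031,.1728]),Ro.from_euler('xyz',[-3.1397,-.0003,2.7618]),.094,460,100,100,140)
cv2.imwrite('pics/cmp.png',np.hstack([a,b]))
```

```text
(no output)
```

View pics/cmp.png

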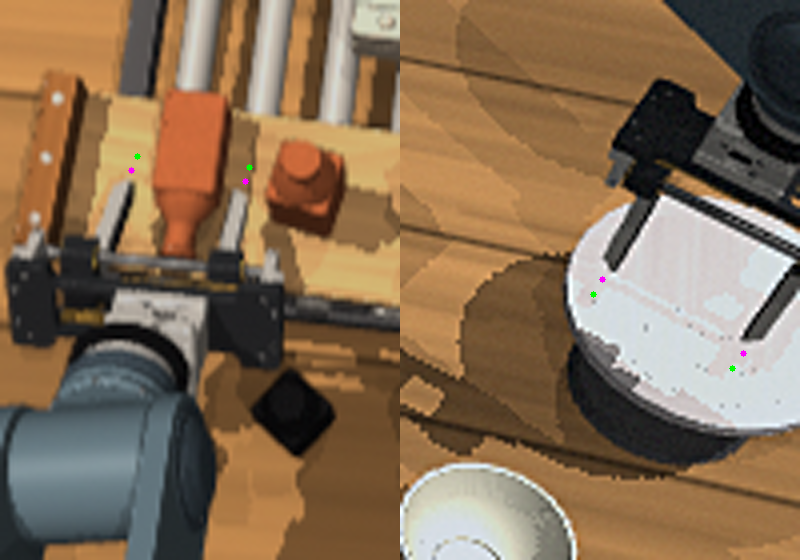

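The visible finger ends fall short of the predicted tips in both views, so I'll triangulate the real ones.

Run:
```python
from h import *
o=get_obs();R=Ro.from_euler('xyz',o['tool_rot'])
for s,t in [((442,275),(128,182)),((343,252),(240,193))]:
    P,e=tri(np.array(s)/3.5+[230,150],np.array(t)/4+[180,150]-.5)
    print(P,e,'tool frame',R.inv().apply(P-o['ee_pos']))
s0=cv2.imread('pics/scene0.png')
P0=np.array([.2406,.6031,.1728]);R0=Ro.from_euler('xyz',[-3.1397,-.0003,2.7618])
for z in(.008,0,-.01,-.02,-.03): print(z,[((proj('scene',P0+R0.apply([0,s*.053,z]))-[460,100]+.5)*4).round() for s in(-1,1)],'seen (612,268)+-400,(748,336)')
```

```text
[0.5205 0.1687 0.1577] 0.0033307926285924116 tool frame [-0.0067  0.0404 -0.0357]
[0.5206 0.0891 0.1566] 0.0031398658161456354 tool frame [-0.006  -0.0392 -0.0349]
0.008 [array([193., 295.]), array([332., 369.])] seen (612,268)+-400,(748,336)
0 [array([197., 288.]), array([337., 362.])] seen (612,268)+-400,(748,336)
-0.01 [array([202., 280.]), array([343., 354.])] seen (612,268)+-400,(748,336)
-0.02 [array([207., 272.]), array([348., 346.])] seen (612,268)+-400,(748,336)
-0.03 [array([212., 263.]), array([354., 338.])] seen (612,268)+-400,(748,336)
```

>>> carry_out --pt "-0.005 0 0.018 0 0.017 0 0.5" --pt "-0.005 0 0.018 0 0.018 0 0.5" --pt "-0.005 0 0.018 0 0.018 0 0.5" --pt "0 0 0 0 0 0 0.5"

```text
t: 5.7
ee_pos: [0.5475, 0.1282, 0.1293]
tool_rot: [-3.141, 0.7, 3.141]
contact_force: [-0.1, 0.1, 0.3]
opening: 0.0706
grasp_force: 0.0
```

>>> carry_out --pt "0 0 0 0 0 0 -0.1" --pt "0 0 0 0 0 0 -0.1" --pt "0 0 0 0 0 0 -0.1" --pt "0 0 0 0 0 0 -0.1" --pt "0 0 0 0 0 0 -0.1" --squeeze 8

```text
t: 6.32
ee_pos: [0.5456, 0.1282, 0.1269]
tool_rot: [-3.141, 0.695, -3.141]
contact_force: [-1.1, -0.3, -0.7]
opening: 0.0459
grasp_force: 8.0
```

Gripped at 46 mm opening, so the pads are real and just not drawn. Now lift and turn it upright.

Run:
```python
from h import *
plan([((.539,.1282,.20),None,6),((.5365,.1317,.24),tool(-50,-2.28),14),((.5362,.1317,.166),tool(-50,-2.28),8)],-1)
```

```text
t 6.325 grasp [0.5386 0.1282 0.1354] q [ 0.0453 -0.3222  2.3399 -0.0711  0.43   -1.4714]
[[-0.116,-0.0,-0.137,0.0,0.0,0.0,-1],[-0.116,-0.0,-0.137,0.0,0.0,0.0,-1],[-0.116,-0.0,-0.137,0.0,0.0,0.0,-1],[-0.116,-0.0,-0.137,0.0,0.0,0.0,-1],[-0.116,-0.001,-0.137,0.0,0.0,0.0,-1],[-0.116,-0.0,-0.137,0.0,0.0,0.0,-1]]
[[-0.015,0.005,-0.052,-0.0,0.036,0.001,-1],[-0.009,0.005,-0.053,-0.0,0.036,0.001,-1],[-0.003,0.005,-0.054,-0.0,0.036,0.001,-1],[0.003,0.004,-0.054,-0.0,0.036,0.001,-1],[0.009,0.004,-0.053,-0.0,0.036,0.001,-1],[0.015,0.005,-0.051,-0.0,0.035,0.001,-1],[0.02,0.004,-0.05,-0.0,0.036,0.001,-1],[0.026,0.004,-0.047,-0.0,0.035,0.001,-1],[0.031,0.004,-0.044,-0.0,0.036,0.001,-1],[0.036,0.004,-0.04,-0.0,0.035,0.001,-1]]
[[0.04,0.004,-0.036,-0.0,0.036,0.001,-1],[0.043,0.004,-0.031,-0.0,0.035,0.001,-1],[0.047,0.004,-0.026,-0.0,0.036,0.001,-1],[0.049,0.004,-0.021,-0.001,0.035,0.0,-1]]
[[-0.118,-0.0,0.1,0.0,0.0,0.0,-1],[-0.118,-0.0,0.1,0.0,0.0,0.0,-1],[-0.118,-0.0,0.1,0.0,0.0,0.0,-1],[-0.117,-0.0,0.099,0.0,0.0,0.0,-1],[-0.118,-0.0,0.1,0.0,0.0,0.0,-1],[-0.117,-0.0,0.099,0.0,0.0,0.0,-1],[-0.118,-0.0,0.1,0.0,0.0,0.0,-1],[-0.117,-0.0,0.099,0.0,0.0,0.0,-1]]
```

>>> carry_out --pt "0 0 0 0 0 0 -1" --pt "-0.115 0 -0.14 0 0 0 -1" --pt "-0.115 0 -0.14 0 0 0 -1" --pt "-0.115 0 -0.14 0 0 0 -1" --pt "-0.115 0 -0.14 0 0 0 -1" --pt "-0.115 0 -0.14 0 0 0 -1" --pt "-0.115 0 -0.14 0 0 0 -1" --squeeze 15

```text
t: 7.2
ee_pos: [0.5453, 0.1283, 0.1933]
tool_rot: [-3.141, 0.696, -3.141]
contact_force: [0.2, -0.9, -1.0]
opening: 0.0451
grasp_force: 15.0
```

>>> carry_out --pt "-0.015 0.005 -0.052 0 0.036 0.001 -1" --pt "-0.009 0.005 -0.053 0 0.036 0.001 -1" --pt "-0.003 0.005 -0.054 0 0.036 0.001 -1" --pt "0.003 0.004 -0.054 0 0.036 0.001 -1" --pt "0.009 0.004 -0.053 0 0.036 0.001 -1" --pt "0.015 0.005 -0.051 0 0.035 0.001 -1" --pt "0.02 0.004 -0.05 0 0.036 0.001 -1" --pt "0.026 0.004 -0.047 0 0.035 0.001 -1" --pt "0.031 0.004 -0.044 0 0.036 0.001 -1" --pt "0.036 0.004 -0.04 0 0.035 0.001 -1"

```text
t: 8.45
ee_pos: [0.5331, 0.131, 0.2227]
tool_rot: [3.138, -0.428, 3.113]
contact_force: [-0.2, -0.3, -0.3]
opening: 0.0457
grasp_force: 15.0
```

>>> carry_out --pt "0.04 0.004 -0.036 0 0.036 0.001 -1" --pt "0.043 0.004 -0.031 0 0.035 0.001 -1" --pt "0.047 0.004 -0.026 0 0.036 0.001 -1" --pt "0.049 0.004 -0.021 0 0.035 0 -1" --pt "0 0 0 0 0 0 -1"

```text
t: 9.07
ee_pos: [0.5277, 0.1319, 0.2315]
tool_rot: [-3.139, -0.874, 3.101]
contact_force: [0.3, 0.3, -0.9]
opening: 0.045
grasp_force: 15.0
```

Run:
```python
from h import *
o=get_obs();print(o['tool_rot'],o['opening'],o['contact_force'])
im=cams.read_camera('scene');t=cams.read_camera('top')
a=cv2.resize(im[130:280,230:400,::-1],None,fx=2.35,fy=3.0*2.35/3,interpolation=cv2.INTER_CUBIC)
b=cv2.resize(t[130:280,180:350,::-1],None,fx=2.35,fy=2.35,interpolation=cv2.INTER_CUBIC)
cv2.imwrite('pics/up1.png',np.hstack([a,b]))
plan([((.5362,.1317,.166),tool(-50.2,-2.28),8)],-1)
```

```text
[-3.1385 -0.8735  3.1013] 0.04504596555013426 [ 0.3454  0.2942 -0.8857]
t 9.175 grasp [0.536  0.1318 0.2409] q [ 0.0143  0.5729  1.2229  0.048   2.2144 -1.5072]
[[-0.119,0.0,0.1,-0.0,0.0,0.0,-1],[-0.119,0.0,0.1,-0.0,0.0,0.0,-1],[-0.12,0.0,0.1,-0.0,0.0,0.0,-1],[-0.119,0.0,0.1,-0.0,0.0,0.0,-1],[-0.12,0.0,0.101,-0.0,0.001,0.0,-1],[-0.12,0.0,0.1,-0.0,0.0,0.0,-1],[-0.12,0.001,0.1,-0.0,0.001,0.0,-1],[-0.12,0.0,0.1,-0.001,0.0,0.0,-1]]
```

View pics/up1.png

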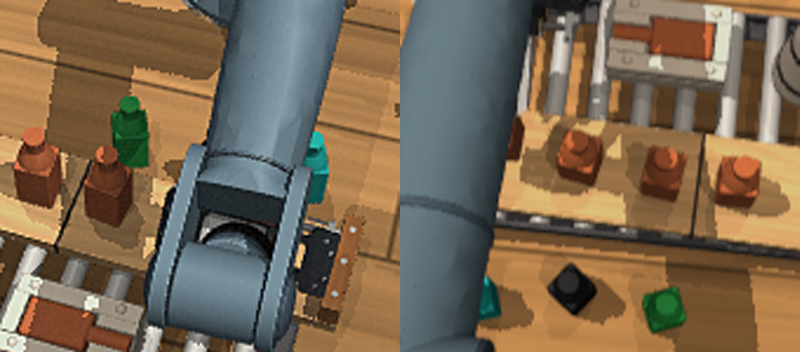

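>>> carry_out --pt "-0.12 0 0.1 0 0 0 -1" --pt "-0.12 0 0.1 0 0 0 -1" --pt "-0.12 0 0.1 0 0 0 -1" --pt "-0.12 0 0.1 0 0 0 -1" --pt "-0.12 0 0.1 0 0.001 0 -1" --pt "-0.12 0 0.1 0 0 0 -1" --pt "-0.12 0 0.1 0 0.001 0 -1" --pt "-0.12 0 0.1 0 0 0 -1" --pt "0 0 0 0 0 0 -1"

```text
t: 10.3
ee_pos: [0.5276, 0.1318, 0.1585]
tool_rot: [-3.138, -0.878, 3.101]
contact_force: [-0.1, -0.2, -0.8]
opening: 0.0454
grasp_force: 15.0
```

>>> carry_out --pt "-0.026 0 0.021 0 0 0 -1" --pt "-0.026 0 0.021 0 0 0 -1" --pt "-0.013 0 0.011 0 0 0 -1" --pt "0 0 0 0 0 0 -1"

```text
t: 10.8
ee_pos: [0.5279, 0.1319, 0.1582]
tool_rot: [-3.139, -0.879, 3.102]
contact_force: [0.0, -1.7, 14.0]
opening: 0.0454
grasp_force: 15.0
```

>>> carry_out --pt "0.022 0 -0.018 0 0 0 -1" --pt "0.01 0 -0.008 0 0 0 -1" --pt "0 0 0 0 0 0 -1"

```text
t: 11.18
ee_pos: [0.5277, 0.1319, 0.1583]
tool_rot: [-3.138, -0.878, 3.102]
contact_force: [-0.5, 0.2, 6.6]
opening: 0.0452
grasp_force: 15.0
```

>>> carry_out --pt "0 0 0 0 0 0 -1" --pt "0 0 0 0 0 0 -1" --pt "0 0 0 0 0 0 -1" --squeeze 3

```text
t: 11.55
ee_pos: [0.5278, 0.1319, 0.1564]
tool_rot: [-3.139, -0.878, 3.102]
contact_force: [3.0, -0.8, 4.0]
opening: 0.0459
grasp_force: 3.0
```

>>> carry_out --pt "0 0 0 0 0 0 0.05" --pt "0 0 0 0 0 0 0.15" --pt "0 0 0 0 0 0 0.25" --pt "0 0 0 0 0 0 0.35" --pt "0 0 0 0 0 0 0.4" --pt "0 0 0 0 0 0 0.4"

```text
t: 12.3
ee_pos: [0.5275, 0.1319, 0.1563]
tool_rot: [-3.139, -0.878, 3.102]
contact_force: [-0.5, -0.2, 0.3]
opening: 0.0659
grasp_force: 0.0
```

>>> carry_out --pt "0 0 -0.1 0 0 0 0.4" --pt "0 0 -0.2 0 0 0 0.4" --pt "0 0 -0.3 0 0 0 0.4" --pt "0 0 -0.3 0 0 0 0.4" --pt "0 0 -0.3 0 0 0 0.4" --pt "0 0 -0.3 0 0 0 0.4" --pt "0 0 -0.4 0 0 0 0.4"

```text
t: 13.18
ee_pos: [0.616, 0.1287, 0.2299]
tool_rot: [-3.139, -0.878, 3.102]
contact_force: [-0.5, 0.2, 0.4]
opening: 0.0661
grasp_force: 0.0
```

Run:
```python
from h import *
plan([((.62,.10,.36),tool(-50,-2.28),4),((.515,-.15,.36),tool(0,-2.28),10),((.515,-.306,.30),tool(0,-2.28),6)],.4)
```

```text
t 13.175 grasp [0.6244 0.1284 0.2369] q [ 0.0087  0.7986  0.8988  0.0471  2.3212 -1.5077]
[[0.403,-0.12,-0.317,-0.0,-0.0,0.0,0.4],[0.403,-0.12,-0.317,-0.0,-0.001,0.0,0.4],[0.403,-0.12,-0.318,-0.0,-0.0,0.0,0.4],[0.402,-0.119,-0.317,-0.001,-0.001,0.0,0.4]]
[[0.088,-0.423,0.114,0.0,-0.028,-0.0,0.4],[0.098,-0.423,0.106,0.0,-0.028,-0.0,0.4],[0.106,-0.423,0.097,0.0,-0.028,-0.0,0.4],[0.115,-0.424,0.088,0.0,-0.028,-0.0,0.4],[0.122,-0.423,0.077,0.0,-0.028,-0.0,0.4],[0.128,-0.424,0.066,0.0,-0.027,-0.0,0.4],[0.133,-0.423,0.055,0.0,-0.028,-0.0,0.4],[0.138,-0.424,0.044,0.0,-0.027,-0.0,0.4],[0.141,-0.423,0.031,0.0,-0.028,-0.0,0.4],[0.143,-0.424,0.019,0.0,-0.027,-0.0,0.4]]
[[-0.018,-0.433,0.167,0.0,-0.0,-0.0,0.4],[-0.017,-0.433,0.167,0.0,-0.0,-0.0,0.4],[-0.018,-0.433,0.166,0.0,-0.0,-0.0,0.4],[-0.017,-0.433,0.167,0.0,-0.0,-0.0,0.4],[-0.018,-0.433,0.166,0.0,-0.0,-0.0,0.4],[-0.017,-0.433,0.167,0.0,-0.0,-0.0,0.4]]
```

>>> carry_out --pt "0.4 -0.12 -0.32 0 0 0 0.4" --pt "0.4 -0.12 -0.32 0 0 0 0.4" --pt "0.4 -0.12 -0.32 0 0 0 0.4" --pt "0.4 -0.12 -0.32 0 0 0 0.4"

```text
t: 13.68
ee_pos: [0.6122, 0.1, 0.3537]
tool_rot: [-3.139, -0.877, 3.102]
contact_force: [-0.1, -0.6, -0.7]
opening: 0.0658
grasp_force: 0.0
```

>>> carry_out --pt "0.09 -0.42 0.115 0 -0.028 0 0.4" --pt "0.1 -0.42 0.105 0 -0.028 0 0.4" --pt "0.105 -0.42 0.1 0 -0.028 0 0.4" --pt "0.115 -0.42 0.09 0 -0.028 0 0.4" --pt "0.12 -0.42 0.075 0 -0.028 0 0.4" --pt "0.13 -0.42 0.065 0 -0.027 0 0.4" --pt "0.135 -0.42 0.055 0 -0.028 0 0.4" --pt "0.14 -0.42 0.045 0 -0.027 0 0.4" --pt "0.14 -0.42 0.03 0 -0.028 0 0.4" --pt "0.145 -0.42 0.02 0 -0.027 0 0.4"

```text
t: 14.92
ee_pos: [0.5156, -0.1492, 0.3508]
tool_rot: [-3.139, -0.004, 3.104]
contact_force: [0.7, -0.5, 0.6]
opening: 0.0656
grasp_force: 0.0
```

>>> carry_out --pt "-0.02 -0.43 0.165 0 0 0 0.4" --pt "-0.02 -0.43 0.165 0 0 0 0.4" --pt "-0.02 -0.43 0.165 0 0 0 0.4" --pt "-0.02 -0.43 0.165 0 0 0 0.4" --pt "-0.02 -0.43 0.165 0 0 0 0.4" --pt "-0.02 -0.43 0.165 0 0 0 0.4" --pt "0 0 0 0 0 0 0.4"

```text
t: 15.8
ee_pos: [0.5158, -0.3048, 0.2885]
tool_rot: [-3.141, -0.01, 3.102]
contact_force: [-0.1, 0.9, 0.0]
opening: 0.066
grasp_force: 0.0
```

Run:
```python
from h import *
im=cams.read_camera('scene');t=cams.read_camera('top')
cv2.imwrite('pics/s2.png',im[:,:,::-1]);cv2.imwrite('pics/t2.png',t[:,:,::-1])
a=cv2.resize(im[150:320,160:400,::-1],(800,567),interpolation=cv2.INTER_CUBIC)[:, 260:]
b=cv2.resize(t[160:300,180:250,::-1],(260,567),interpolation=cv2.INTER_CUBIC)
cv2.imwrite('pics/chk2.png',np.hstack([a,b]))
plan([((.5145,-.306,.2),tool(0,-2.28),4)],.4)
```

```text
t 15.9 grasp [ 0.5165 -0.3035  0.301 ] q [-0.7171  0.0597  1.5547 -0.0061  1.5327 -2.2498]
[[0.004,-0.01,0.421,-0.0,-0.001,0.0,0.4],[0.006,-0.01,0.421,-0.0,-0.001,0.0,0.4],[0.007,-0.011,0.421,-0.0,-0.0,0.0,0.4],[0.007,-0.01,0.421,-0.0,-0.001,0.001,0.4]]
```

View pics/chk2.png

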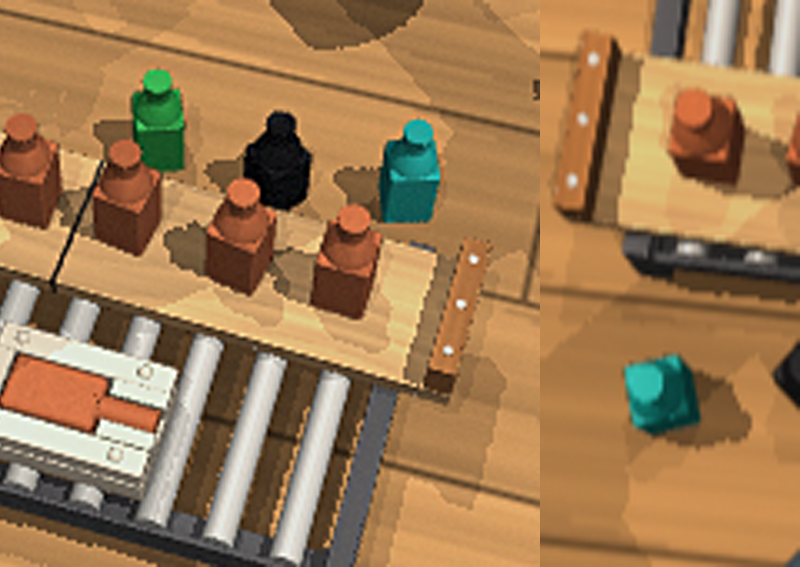

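The bottle stands upright in its gap, with its lip at scene crop (354,216) and top crop (693,103). I'll measure its fit in the row and check whether the board moved.

Run:
```python
from h import *
i=np.array([.5145,-.306,.146]);y=np.array([.0398,.9992,0]);x=np.array([.9992,-.0398,0])
for n,ps in {'scene':[(354,216),(244,192),(124,152)],'top':[(693,103)]}.items():
    for p in ps:
        q=np.array([160+(p[0]+260)/3.333,150+p[1]/3.333]) if n=='scene' else np.array([180+(p[0]-540)/3.714,160+p[1]/4.05])
        P=onz(n,q-.35,.228);print('lip',n,P[:2],(P-i)@y,(P-i)@x)
a=np.array([160+(461+260)/3.333,150+303/3.333])-.35;b=np.array([180+(583-540)/3.714,160+119/4.05])-.35
print('outer mid dot',onz('scene',a,.146),onz('top',b,.146),'was .5359 .2297')
plan([((.5145,-.306,.2),tool(0,-2.28),4),((.5145,-.306,.133),tool(0,-2.28),6)],.2)
```

```text
lip scene [0.5292 0.1314] 0.4376630462342381 -0.002736583426165253
lip scene [0.5312 0.042 ] 0.34839660308239645 0.002829852091311377
lip scene [ 0.5206 -0.0614] 0.24465925153341392 -0.003688532259872504
lip top [0.533  0.1325] 0.4389186155928312 0.000996052072005614
outer mid dot [0.5354 0.2296 0.146 ] [0.5356 0.2294 0.146 ] was .5359 .2297
t 15.9 grasp [ 0.5165 -0.3035  0.301 ] q [-0.7171  0.0597  1.5547 -0.0061  1.5327 -2.2498]
[[0.004,-0.01,0.421,-0.0,-0.001,0.0,0.2],[0.006,-0.01,0.421,-0.0,-0.001,0.0,0.2],[0.007,-0.011,0.421,-0.0,-0.0,0.0,0.2],[0.007,-0.01,0.421,-0.0,-0.001,0.001,0.2]]
[[0.0,0.0,0.186,-0.0,0.0,-0.0,0.2],[0.0,0.0,0.186,-0.0,0.0,-0.0,0.2],[0.0,0.0,0.186,-0.0,0.0,-0.0,0.2],[0.0,0.0,0.186,-0.0,0.0,-0.0,0.2],[0.001,0.001,0.186,-0.0,0.0,-0.0,0.2],[0.0,0.0,0.186,-0.0,0.0,-0.0,0.2]]
```

>>> carry_out --pt "0.005 -0.01 0.42 0 -0.001 0 0.2" --pt "0.005 -0.01 0.42 0 -0.001 0 0.2" --pt "0.007 -0.01 0.42 0 0 0 0.2" --pt "0.007 -0.01 0.42 0 -0.001 0.001 0.2" --pt "0 0 0.18 0 0 0 0.2" --pt "0 0 0.18 0 0 0 0.2" --pt "0 0 0.18 0 0 0 0.2" --pt "0 0 0.18 0 0 0 0.2" --pt "0 0 0.18 0 0 0 0.2" --pt "0 0 0.18 0 0 0 0.2"

```text
t: 17.15
ee_pos: [0.5146, -0.306, 0.1239]
tool_rot: [-3.14, 0.002, 3.101]
contact_force: [0.6, -0.2, -1.5]
opening: 0.0565
grasp_force: 0.0
```

Run:
```python
from h import *
print(get_obs()['contact_force'],get_obs()['tool_rot'])
plan([((.5145,-.306,.133),tool(0,-2.28),1)],.2)
```

```text
[ 0.6147 -0.2072 -1.4675] [-3.1397  0.0016  3.1009]
t 17.15 grasp [ 0.5146 -0.306   0.1349] q [-0.7254  0.1743  1.7352 -0.0005  1.2297 -2.2553]
[[0.001,0.0,0.031,-0.001,0.0,-0.0,0.2]]
```

>>> carry_out --pt "0 0 0.02 0 0 0 0.2" --pt "0 0 0 0 0 0 0" --pt "0 0 0 0 0 0 -0.2" --pt "0 0 0 0 0 0 -0.35" --pt "0 0 0 0 0 0 -1" --pt "0 0 0 0 0 0 -1" --pt "0 0 0 0 0 0 -1" --pt "0 0 0 0 0 0 -1" --squeeze 5

```text
t: 18.15
ee_pos: [0.5145, -0.306, 0.1233]
tool_rot: [-3.14, 0.001, 3.101]
contact_force: [0.4, -0.3, -0.5]
opening: 0.0006
grasp_force: 0.0
```

>>> carry_out --pt "0 0 0 0 0 0 -1" --pt "0 0 0 0 0 0 -1" --pt "0 0 0 0 0 0 -1" --squeeze 45

```text
t: 18.52
ee_pos: [0.5145, -0.3059, 0.1233]
tool_rot: [-3.14, 0.001, 3.101]
contact_force: [1.2, 0.8, 0.1]
opening: 0.0002
grasp_force: 0.0
```

The fingers closed on nothing, which agrees with the images: the real fingertips end well short of the nominal tips. I'll probe gently on the batten's top (z=0.146) to get the true offset.

>>> carry_out --pt "0 0 0.03 0 0 0 -1" --pt "0 0 0.03 0 0 0 -1" --pt "0 0 0 0 0 0 -1" --squeeze 5

```text
t: 18.9
ee_pos: [0.5144, -0.3058, 0.1194]
tool_rot: [-3.14, 0.001, 3.101]
contact_force: [-0.1, -0.5, -0.1]
opening: 0.0006
grasp_force: 0.0
```

>>> carry_out --pt "0 0 0.02 0 0 0 -1" --pt "0 0 0.02 0 0 0 -1" --pt "0 0 0 0 0 0 -1"

```text
t: 19.27
ee_pos: [0.5145, -0.3059, 0.1172]
tool_rot: [-3.14, 0.001, 3.101]
contact_force: [0.7, -0.3, -0.5]
opening: 0.0004
grasp_force: 0.0
```

>>> carry_out --pt "0 0 0.02 0 0 0 -1" --pt "0 0 0.02 0 0 0 -1" --pt "0 0 0 0 0 0 -1"

```text
t: 19.65
ee_pos: [0.5146, -0.3059, 0.1149]
tool_rot: [-3.14, 0.001, 3.101]
contact_force: [0.2, 0.4, 0.2]
opening: 0.0003
grasp_force: 0.0
```

>>> carry_out --pt "0 0 0.02 0 0 0 -1" --pt "0 0 0.02 0 0 0 -1" --pt "0 0 0 0 0 0 -1"

```text
t: 20.02
ee_pos: [0.5147, -0.3061, 0.1146]
tool_rot: [-3.14, 0.001, 3.101]
contact_force: [-3.9, 3.0, 10.4]
opening: 0.0006
grasp_force: 5.1
```

>>> carry_out --pt "0 0 0.02 0 0 0 -1" --pt "0 0 0.02 0 0 0 -1" --pt "0 0 0 0 0 0 -1"

```text
t: 20.4
ee_pos: [0.5147, -0.3061, 0.1145]
tool_rot: [-3.14, 0.001, 3.101]
contact_force: [-8.4, 6.8, 20.8]
opening: 0.0003
grasp_force: 10.5
```

Run:
```python
from h import *
o=get_obs();R=Ro.from_euler('xyz',o['tool_rot']);print(o['ee_pos'],o['contact_force'])
out=[]
for n in('scene','top'):
    im=cams.read_camera(n)[:,:,::-1].copy();P=o['ee_pos'];c=np.round(proj(n,[.5145,-.306,.146])).astype(int)
    x0,y0=max(c[0]-40,0),c[1]-60
    b=cv2.resize(im[y0:y0+100,x0:x0+80],None,fx=5,fy=5,interpolation=cv2.INTER_CUBIC)
    for z,col in((.008,(0,255,0)),(-.03,(255,0,255))):
        q=(proj(n,P+R.apply([0,0,z]))-[x0,y0]+.5)*5;cv2.circle(b,tuple(int(v) for v in q),3,col,-1)
    print(n,x0,y0);out.append(b)
cv2.imwrite('pics/b3.png',np.hstack(out))
```

```text
[ 0.5147 -0.3061  0.1145] [-8.4044  6.824  20.8226]
scene 156 130
top 338 154
```

View pics/b3.png

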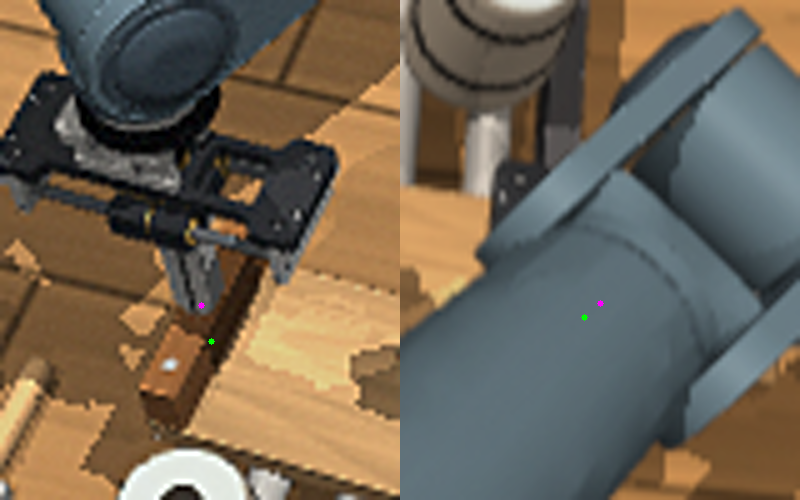

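The closed fingers rest on the batten top (the green dot marks the nominal tip, the magenta one the real tip at the finger ends). Contact came at TCP z = 0.1146, so the real tips are 31.5 mm behind the TCP. Next: rise, open, and go down to TCP z ≈ 0.085.

>>> carry_out --pt "0 0 -0.2 0 0 0 -1" --pt "0 0 -0.3 0 0 0 0" --pt "0 0 0 0 0 0 0.2" --pt "0 0 0 0 0 0 0.2" --pt "0 0 0 0 0 0 0.2" --pt "0 0 0 0 0 0 0.2"

```text
t: 21.25
ee_pos: [0.5142, -0.3057, 0.1395]
tool_rot: [-3.14, 0.001, 3.101]
contact_force: [0.4, -0.4, -0.9]
opening: 0.047
grasp_force: 0.0
```

Run:
```python
from h import *
im=cams.read_camera('scene');hsv=cv2.cvtColor(im,cv2.COLOR_RGB2HSV)
i0=cv2.cvtColor(cv2.imread('pics/s2.png'),cv2.COLOR_BGR2HSV)
# outer batten middle screw, before/after
for h in(i0,hsv):
    u,v=376,241;w=255.-h[v-2:v+3,u-2:u+3,1];w=np.clip(w-np.median(w)-15,0,None);Y,X=np.mgrid[v-2:v+3,u-2:u+3]
    print(onz('scene',((X*w).sum()/w.sum(),(Y*w).sum()/w.sum()),.146))
plan([((.5145,-.306,.096),tool(0,-2.28),6)],.2)
```

```text
[0.5358 0.2295 0.146 ]
[0.5358 0.2295 0.146 ]
t 21.3 grasp [ 0.5143 -0.3057  0.1506] q [-0.7254  0.1575  1.7238 -0.0005  1.2588 -2.2553]
[[-0.0,-0.001,0.152,-0.0,0.0,-0.0,0.2],[-0.0,-0.0,0.152,-0.0,0.0,-0.0,0.2],[-0.001,-0.001,0.152,-0.0,0.0,-0.0,0.2],[-0.0,-0.0,0.151,-0.0,0.0,-0.0,0.2],[-0.001,-0.001,0.152,-0.0,0.0,-0.0,0.2],[-0.0,-0.0,0.151,-0.0,0.0,-0.0,0.2]]
```

>>> carry_out --pt "0 0 0.15 0 0 0 0.2" --pt "0 0 0.15 0 0 0 0.2" --pt "0 0 0.15 0 0 0 0.2" --pt "0 0 0.15 0 0 0 0.2" --pt "0 0 0.15 0 0 0 0.2" --pt "0 0 0.15 0 0 0 0.2" --pt "0 0 0 0 0 0 0.2"

```text
t: 22.18
ee_pos: [0.5141, -0.3056, 0.085]
tool_rot: [-3.141, 0.0, 3.101]
contact_force: [-0.2, 0.1, -0.5]
opening: 0.0567
grasp_force: 0.0
```

>>> carry_out --pt "0 0 0 0 0 0 0" --pt "0 0 0 0 0 0 -0.2" --pt "0 0 0 0 0 0 -0.35" --pt "0 0 0 0 0 0 -0.5" --pt "0 0 0 0 0 0 -1" --pt "0 0 0 0 0 0 -1" --pt "0 0 0 0 0 0 -1"

```text
t: 23.05
ee_pos: [0.5147, -0.3059, 0.0863]
tool_rot: [-3.14, 0.002, 3.101]
contact_force: [0.1, 1.0, 2.0]
opening: 0.0242
grasp_force: 5.0
```

>>> carry_out --pt "0 0 0 0 0 0 -1" --pt "0 0 0 0 0 0 -1" --pt "0 0.02 0 0 0 0 -1" --pt "0 0.04 0 0 0 0 -1" --pt "0 0.06 0 0 0 0 -1" --pt "0 0.08 0 0 0 0 -1" --pt "0 0.1 0 0 0 0 -1" --pt "0 0.1 0 0 0 0 -1" --pt "0 0.1 0 0 0 0 -1" --pt "0 0.1 0 0 0 0 -1" --squeeze 40

```text
t: 24.3
ee_pos: [0.5161, -0.2713, 0.0863]
tool_rot: [-3.137, 0.002, 3.1]
contact_force: [0.5, -5.8, 1.1]
opening: 0.0238
grasp_force: 40.0
```

>>> carry_out --pt "0 0.1 0 0 0 0 -1" --pt "0 0.1 0 0 0 0 -1" --pt "0 0.1 0 0 0 0 -1" --pt "0 0.1 0 0 0 0 -1" --pt "0 0.1 0 0 0 0 -1" --pt "0 0.1 0 0 0 0 -1" --pt "0 0.1 0 0 0 0 -1" --pt "0 0.1 0 0 0 0 -1" --pt "0 0.1 0 0 0 0 -1" --pt "0 0.1 0 0 0 0 -1"

```text
t: 25.55
ee_pos: [0.5187, -0.2113, 0.0863]
tool_rot: [-3.137, 0.002, 3.1]
contact_force: [-0.9, -4.8, 0.4]
opening: 0.0236
grasp_force: 40.0
```

Run:
```python
from h import *
print(get_obs()['ft_torque'],get_obs()['tool_rot']);plan([((.5145,-.306,.0973),tool(0,-2.28),1)],-1)
cv2.imwrite('pics/s4.png',cams.read_camera('scene')[:,:,::-1])
```

```text
[-0.2402  0.0391  0.0663] [-3.1373  0.0023  3.1004]
t 25.55 grasp [ 0.5187 -0.2113  0.0973] q [-0.5879  0.1309  1.8587 -0.0027  1.1478 -2.1165]
[[0.005,-1.579,0.006,-0.001,0.001,-0.0,-1]]
```

>>> carry_out --pt "0 0.1 0 0 0 0 -1" --pt "0 0.1 0 0 0 0 -1" --pt "0 0.1 0 0 0 0 -1" --pt "0 0.1 0 0 0 0 -1" --pt "0 0.1 0 0 0 0 -1" --pt "0 0.1 0 0 0 0 -1" --pt "0 0.1 0 0 0 0 -1" --pt "0 0.1 0 0 0 0 -1" --pt "0 0.1 0 0 0 0 -1" --pt "0 0.1 0 0 0 0 -1"

```text
t: 26.85
ee_pos: [0.5213, -0.1513, 0.0863]
tool_rot: [-3.137, 0.002, 3.101]
contact_force: [-0.0, -5.3, 1.3]
opening: 0.0236
grasp_force: 40.0
```

>>> carry_out --pt "0 0.1 0 0 0 0 -1" --pt "0 0.1 0 0 0 0 -1" --pt "0 0.1 0 0 0 0 -1" --pt "0 0.1 0 0 0 0 -1" --pt "0 0.1 0 0 0 0 -1" --pt "0 0.1 0 0 0 0 -1" --pt "0 0.1 0 0 0 0 -1" --pt "0 0.1 0 0 0 0 -1" --pt "0 0.1 0 0 0 0 -1" --pt "0 0.1 0 0 0 0 -1"

```text
t: 28.1
ee_pos: [0.5241, -0.0917, 0.0865]
tool_rot: [-3.137, 0.003, 3.101]
contact_force: [-0.5, -7.1, 3.5]
opening: 0.0241
grasp_force: 40.0
```

>>> carry_out --pt "0 0.1 0 0 0 0 -1" --pt "0 0.1 0 0 0 0 -1" --pt "0 0.1 0 0 0 0 -1" --pt "0 0.1 0 0 0 0 -1" --pt "0 0.1 0 0 0 0 -1" --pt "0 0.1 0 0 0 0 -1" --pt "0 0.08 0 0 0 0 -1" --pt "0 0.06 0 0 0 0 -1" --pt "0 0.04 0 0 0 0 -1" --pt "0 0.02 0 0 0 0 -1"

```text
t: 29.35
ee_pos: [0.5264, -0.0443, 0.0869]
tool_rot: [-3.136, 0.004, 3.101]
contact_force: [-0.4, -7.9, 4.9]
opening: 0.0238
grasp_force: 40.0
```

Run:
```python
from h import *
o=get_obs();print(o['ft_torque'],o['tool_rot'],o['contact_force']);plan([((.5265,-.004,.0973),tool(0,-2.28),1)],-1)
im=cams.read_camera('scene');cv2.imwrite('pics/s5.png',im[:,:,::-1]);cv2.imwrite('pics/t5.png',cams.read_camera('top')[:,:,::-1])
# expected outer-batten screws: search white dots near the predicted pixels
i=np.array([o['ee_pos'][0],o['ee_pos'][1],.146]);y=np.array([.0398,.9992,0]);x=np.array([.9992,-.0398,0])
for n in('scene','top'):
    h=cv2.cvtColor(cv2.imread('pics/%s5.png'%n[0]),cv2.COLOR_BGR2HSV)
    for s in(-.045,0,.045):
        u,v=np.round(proj(n,i+.536*y+s*x)).astype(int);w=255.-h[v-3:v+4,u-3:u+4,1];w=np.clip(w-np.median(w)-25,0,None);Y,X=np.mgrid[v-3:v+4,u-3:u+4]
        P=onz(n,((X*w).sum()/w.sum(),(Y*w).sum()/w.sum()),.146);print(n,P[:2],'pred',(i+.536*y+s*x)[:2])
```

```text
[-0.8934  0.2471  0.0537] [-3.1357  0.0038  3.1013] [-0.3843 -7.8867  4.8662]
t 29.35 grasp [ 0.5264 -0.0442  0.0979] q [-0.2959  0.056   1.9383 -0.0052  1.1422 -1.8243]
[[0.026,0.671,0.007,-0.002,0.001,-0.0,-1]]
scene [0.5025 0.4926] pred [0.5028 0.4931]
scene [0.5472 0.4909] pred [0.5478 0.4913]
scene [0.5921 0.4893] pred [0.5927 0.4895]
top [0.5011 0.4933] pred [0.5028 0.4931]
top [0.5461 0.4916] pred [0.5478 0.4913]
top [0.591  0.4901] pred [0.5927 0.4895]
```

Run:
```python
from h import *
for f in('top0','t2','scene0'):
    n='top' if f[0]=='t' else 'scene'
    g=cv2.GaussianBlur(cv2.imread(f'pics/{f}.png'),(3,3),0)[:,:,2].astype(float)
    Q=[]
    for xw in np.linspace(.615,.755,40):
        p=proj(n,[xw,.1955,.09]);v=int(round(p[1]));u0=int(round(p[0]))
        us=np.arange(u0-4,u0+5);d=np.abs(np.gradient(g[v,us]));
        sgn=np.gradient(g[v,us])*(-1 if n=='top' else 1);sgn=np.clip(sgn,0,None);k=sgn.argmax()
        w=sgn[max(k-1,0):k+2];u=(us[max(k-1,0):k+2]*w).sum()/w.sum()
        Q.append(onz(n,(u,v),.09)[:2])
    Q=np.array(Q);
    for _ in range(3):
        c=np.polyfit(Q[:,0],Q[:,1],1);r=np.abs(Q[:,1]-np.polyval(c,Q[:,0]));Q=Q[r<max(.0025,2*np.median(r))]
    print(f,'slope',c[0],'y at .5345',np.polyval(c,.5345),'at .69',np.polyval(c,.69),len(Q),r.std())
```

```text
top0 slope -0.013464846333077445 y at .5345 0.19855849806099665 at .69 0.19646471445620312 40 0.0003454876877110976
t2 slope -0.013410738493301074 y at .5345 0.1985459228267516 at .69 0.19646055299104329 40 0.00034974779523649734
scene0 slope -0.010037128697364476 y at .5345 0.19794909214339748 at .69 0.19638831863095732 39 0.000427596085958778
```

>>> carry_out --pt "0 0.03 0.01 0 0 0 -1" --pt "0 0.06 0.01 -0.001 0 0 -1" --pt "0 0.08 0.005 -0.001 0 0 -1" --pt "0 0.09 0 0 0 0 -1" --pt "0 0.09 0 0 0 0 -1" --pt "0 0.08 0 0 0 0 -1" --pt "0 0.06 0 0 0 0 -1" --pt "0 0.04 0 0 0 0 -1" --pt "0 0.02 0 0 0 0 -1" --pt "0 0 0 0 0 0 -1"

```text
t: 30.7
ee_pos: [0.5284, -0.0116, 0.0863]
tool_rot: [-3.141, 0.005, 3.102]
contact_force: [-0.5, -5.7, 6.9]
opening: 0.0237
grasp_force: 40.0
```

>>> carry_out --pt "0 0.02 0 0 0 0 -1" --pt "0 0.04 0 0 0 0 -1" --pt "0 0.045 0 0 0 0 -1" --pt "0 0.035 0 0 0 0 -1" --pt "0 0.02 0 0 0 0 -1" --pt "0 0 0 0 0 0 -1" --pt "0 0 0 0 0 0 -1"

```text
t: 31.58
ee_pos: [0.5288, -0.002, 0.0863]
tool_rot: [-3.141, 0.005, 3.101]
contact_force: [0.0, -6.2, 6.7]
opening: 0.0236
grasp_force: 40.0
```

Run:
```python
from h import *
o=get_obs();print(o['t'],o['ee_pos'],o['tool_rot'],o['contact_force'])
ims={n:cams.read_camera(n)[:,:,::-1].copy() for n in('scene','top')}
i=np.array([o['ee_pos'][0],o['ee_pos'][1],.146]);y=np.array([.0398,.9992,0]);x=np.array([.9992,-.0398,0])
for n,im in ims.items():
    cv2.imwrite(f'pics/{n}6.png',im);h=cv2.cvtColor(im,cv2.COLOR_BGR2HSV);g=im[:,:,2].astype(float)
    for s in(-.045,0,.045):
        u,v=np.round(proj(n,i+.536*y+s*x)).astype(int);w=255.-h[v-3:v+4,u-3:u+4,1];w=np.clip(w-np.median(w)-25,0,None);Y,X=np.mgrid[v-3:v+4,u-3:u+4]
        P=onz(n,((X*w).sum()/w.sum(),(Y*w).sum()/w.sum()),.146);print(n,P[:2],'pred',(i+.536*y+s*x)[:2],'line y',P[1]-.3352)
    for s in(.03,.04,.05,.058): # line: dark minimum along row
        p=proj(n,i-[0,0,.038]+.2005*y+s*x);v=int(round(p[1]));us=np.arange(int(p[0])-4,int(p[0])+6);w=np.clip(np.median(g[v,us])-20-g[v,us],0,None)
        if w.sum()>0: P=onz(n,((us*w).sum()/w.sum(),v),.108);print(n,'line',P[:2],'on axis y',P[1]+.0398*(P[0]-.5345))
a=cv2.resize(ims['scene'][150:330,220:460],(800,600),interpolation=cv2.INTER_CUBIC);cv2.imwrite('pics/fin.png',a)
```

```text
31.575 [ 0.5288 -0.002   0.0863] [-3.1413  0.005   3.1015] [ 0.0275 -6.1689  6.6802]
scene [0.504  0.5346] pred [0.5051 0.5354] line y 0.19939996047885727
scene [0.5494 0.5331] pred [0.5501 0.5336] line y 0.19788827690021155
scene [0.5944 0.5315] pred [0.5951 0.5318] line y 0.19628601461362088
scene line [0.5672 0.1965] on axis y 0.19780225162881399
scene line [0.5769 0.1965] on axis y 0.1981784188437147
scene line [0.5867 0.196 ] on axis y 0.19807164701339697
scene line [0.5964 0.1954] on axis y 0.19783597531204977
top [0.5039 0.5356] pred [0.5051 0.5354] line y 0.20043004281563487
top [0.549 0.534] pred [0.5501 0.5336] line y 0.19879283540708964
top [0.5936 0.5322] pred [0.5951 0.5318] line y 0.1969832294484572
top line [0.5682 0.197 ] on axis y 0.19832446561219844
top line [0.5776 0.1968] on axis y 0.19847561895640095
top line [0.587  0.1963] on axis y 0.1983918893448775
top line [0.5933 0.1961] on axis y 0.1984739880834092
```

View pics/fin.png

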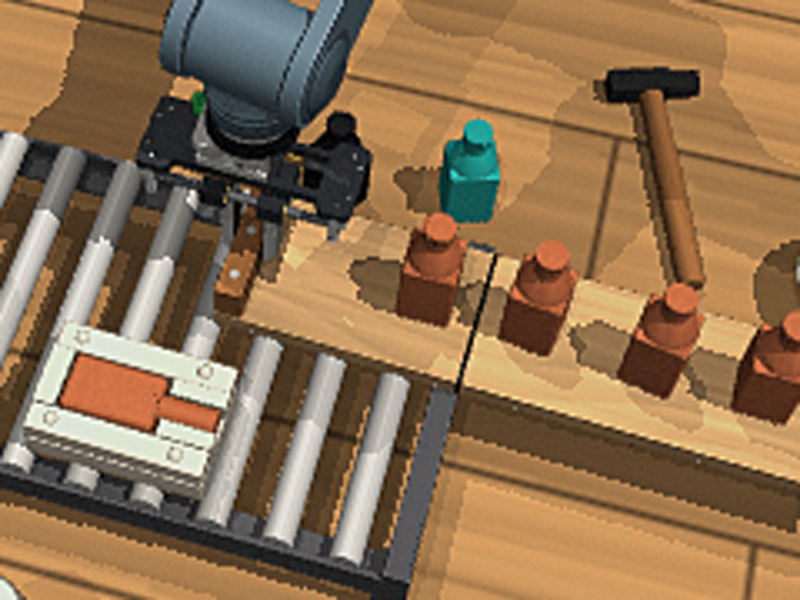

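The picture shows all four bottles upright and the line, at (476,320), ending on the outer edge of the stand's end bar (455,390). Both cameras put the line within about 0.5 mm of the edge, and the gripper is holding the board level, so I'm handing in.

```bash
python3 -c "
from workcell import order
print(order.finish_job())"
```

```text
the job is handed in; nothing more can be done
None
```

The fallen bottle stands in its gap in line with the others. The board is slid out so its line is within about 0.5 mm of the stand's outer edge by both cameras. All four bottles are upright, the gripper still holds the board level, and the job was handed in at about 32 s of the 61 s.

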